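# Put three mixed-up jars back in their own stands

## Robot

A 6-joint arm with a two-finger parallel gripper is mounted at the origin on a cart in front of the work surface, level with it; the furniture and walls round the work are solid. World frame = base frame: x ahead of the robot, y to its left, z up, the work surface at z = 0. Lengths are in m, angles in rad, forces in N, time in s.
With the tool pointing down it reaches from about 0.4 to 0.925 m from the base axis. Payload 12.5 kg.
Tool frame: the origin (TCP) lies at the very end of the fingers, on their centre line; the grasp point (between the pads) lies grip_point_offset behind it (grip_point_offset is the distance from the TCP to the grasp point, in m); z points along the fingers, y is the line along which they close (so a half turn about z gives the same grasp; the last joint's range is limited). The gripper opens to 95 mm and grips with 3 to 60 N. Pads are 20 mm wide; open, the fingers measure 119 mm over their backs; the gripper's body (75 mm by 180 mm) begins 59 mm behind the grasp point.
Start: joints at [-1.455, 0.491, 1.559, -0, 1.092, -0.106], TCP at [0.138, -0.61, 0.215] pointing down, gripper open.
Joint ranges: [-3.1, 3.1], [-0.84, 2.19], [0.05, 2.79], [-1.13, 4.28], [0.06, 2.93], [-2.69, 2.69]. Speed limits (rad/s): [2.22, 2.22, 2.79, 3.14, 3.14, 3.14].

## Interface

Orientations are given as a unit quaternion [w, x, y, z].
In Python, from plant import get_state, capture, calibration, close_job, masks_of, grip_point_offset gives the robot as it stands.
- The arm moves only by the tool move_arm, never from a script. Its arguments are lists of equal length, an entry for each row: "slide": the shift along the tool's x, y, z in cm, a list of three; "twist": the turn about the tool's z in rad. In form: {"slide": [[dx, dy, dz], ...], "twist": [twist, ...]}. A call has exactly 5 rows; each row is the pose to reach, as a shift and turn from the pose commanded when the call began, along the tool's axes at that moment; what a row does not reach only later rows make up. A row lasts 1/8 s, in which the tool goes at most 62.5 mm and 10.7 degrees, less where a joint would pass 70% of its speed; a pose out of reach is approached as far as the arm can. A call with a gripper value outside its range is refused whole. "gripper" is the closure, from 0 (fully open) to 1 (shut), set as the call begins (left out, the last holds). The fingers move at their own pace and stop on an object; "squeeze" is the grip in N (left out, the last holds). Time passes only in rows, so rows that repeat a pose let the fingers close, or fill a call up. It gives the time, the measured TCP pose, the force, the opening and the grip force at its end, in the units of the state.
- get_state(): the state, without advancing time (a new reading comes with each control period).
- capture(name): name is "side" or "top" or "wrist"; returns the picture (400x640x3 uint8, red, green, blue); there is no depth.
- calibration(name): a dict with "K" (3x3 intrinsics, pixels), "R" (3x3) and "t" (3): a world point X has camera coordinates R X + t. Camera axes: x right, y down, z forward; pixel columns grow to the right and rows downward; lengths in m; the calibration is good to about 2 mm. A picture is of the moment at which its call begins: read the wrist's pose just before it. calibration takes no time and is no camera call; for the wrist camera it gives the pose at the moment of the call.
- close_job(): hands the job in; it is judged then, once.
Trained networks look in the newest picture that a camera, given by its name, has taken for a name from the list of things; names that differ only in an ending like _2 or _b are one class to them, and where a whole thing is asked for, a point or a joint stands for the part that bears it (a point fixed in the world has none). Each returns a list of dicts, best first, with "confidence" (0 to 1); they miss things now and then, are a little off and sometimes report something else, mostly with a low value. They report only what shows in the picture. A call takes as long as a camera call. They do not tell look-alikes from the thing itself.
- masks_of(camera, query): "pixels" (400x640 bool, what is visible of it) and "centre" ([column, row] in pixels, amid what is visible of it).
The state is a dict: "clock": time; "joint_positions": joint angles; "joint_vel": joint speeds; "joint_efforts": joint torques, N m; "position": TCP position; "tool_rot": TCP orientation; "ft_force": force on the tool from outside, world axes, zero at the start; "moment": the same for the moment, N m; "width": finger opening in m; "gripper_force": force on a finger pad.
Only numpy, scipy, OpenCV 4.12 (cv2) and the standard library are available. Lean on these libraries where they do the work, as an engineer would, in place of code of your own. Each camera call takes 0.05 s, during which the arm holds its last target. There are 200 camera calls.

## Task

The three jars have been put back in each other's stands. Using the round cork mat to park one jar meanwhile, move every jar to its own stand: the jar of light-blue contents with the white lid into the blue stand, the black-lidded jar into the black stand, and the jar of reddish beads with the cream lid into the red stand. Set each jar down upright, seated flat on the floor of the recess, without dropping it or tipping it over, and do not shift the green wax block, the steel doming cube or the wooden ring clamp.

Things in the scene. Friction and masses are not known exactly. Their poses are not given: they have to be found in the camera images.
- jar_pickle: closed round screw-top jar, clear with light-blue contents and a white lid, the largest of the three; 52 mm diameter, 80 mm tall, about 180 g. Origin: centre of its underside; z up along the jar. It starts upright in a stand of another colour. Grasp from above round the body.
- jar_borax: closed round screw-top jar, clear with white contents and a black lid, the middle one in size; 44 mm diameter, 64 mm tall, about 120 g. Origin: centre of its underside; z up along the jar. It starts upright in a stand of another colour. Grasp from above round the body.
- jar_beads: closed round screw-top jar, with reddish beads and a cream-yellow lid, the smallest; 38 mm diameter, 47 mm tall, about 70 g. Origin: centre of its underside; z up along the jar. It starts upright in a stand of another colour. Grasp from above round the body.
- stand_blue: non-tip jar stand, fixed to the bench, blue: a round plastic foot 88 mm across and 16 mm high with a round recess 68 mm across in its top (grey liner on the recess floor, which is 5 mm above the bench). Origin: centre of its underside, on the bench; z up. All three stands are alike but for colour; any of the jars fits loosely.
- stand_black: non-tip jar stand, fixed to the bench, black: a round plastic foot 88 mm across and 16 mm high with a round recess 68 mm across in its top (grey liner on the recess floor, which is 5 mm above the bench). Origin: centre of its underside, on the bench; z up. All three stands are alike but for colour; any of the jars fits loosely.
- stand_red: non-tip jar stand, fixed to the bench, red: a round plastic foot 88 mm across and 16 mm high with a round recess 68 mm across in its top (grey liner on the recess floor, which is 5 mm above the bench). Origin: centre of its underside, on the bench; z up. All three stands are alike but for colour; any of the jars fits loosely.
- cork_mat: round brown cork mat, empty at the start, 100 mm across and 6 mm thick, fixed to the bench. Origin: centre of its underside; z up. The free spot for parking a jar.
- wax_block: bystander: green block of carving wax lying flat, 30 x 62 x 18 mm (x, y, z). Origin: centre of its underside.
- dapping_block: bystander: dark steel doming cube with round hollows, 40 mm on a side. Origin: centre of its underside.
- ring_clamp: bystander: wooden ring clamp lying flat, 26 x 117 x 18 mm (x, y, z). Origin: centre of its underside.
There are look-alikes about, which are no part of the job. What is shaped like the jar_beads but orange or pink is not meant.

How it is judged:
By the outcome, as a careful person would: the job done as asked, in the order asked, and still so for the second after the job is handed in, with the robot touching nothing.
It also fails if it takes over 96 s, if anything falls off the work surface, if the arm or the gripper's body presses on something with over 40 N, if the wrist force passes 120 N, or if a joint passes its speed limit or range.

## Working session

There is one attempt and no reset: what is moved stays moved. The work goes in short steps, Python scripts to look and compute and a tool call to move; the robot and the scene stay as the last step left them, time stands still between calls to the robot, and variables do not carry over. Pictures are saved under pics/ and viewed, at most 14 in all, crops included, and the job is handed in when it is done.

Besides the shell and the picture viewer there is one more tool, called after "Request:" as name(argument=value, ...), one argument or row to a line, values as JSON. move_arm: Moves the arm, as the interface text tells. Its arguments: {"type":"object","properties":{"slide":{"type":"array","items":{"type":"array","items":{"type":"number"}}},"twist":{"type":"array","items":{"type":"number"}},"gripper":{"type":"number"},"squeeze":{"type":"number"}},"required":["slide","twist"]}

```bash
mkdir -p pics; cat > h.py <<'E'
import numpy as np, cv2
from plant import *
def snap(n,f=None):
    im=capture(n)
    if f: cv2.imwrite('pics/'+f,im[:,:,::-1])
    return im
def ray(cal,px,z):
    K,R,t=[np.array(cal[k]) for k in('K','R','t')]
    d=R.T@np.linalg.solve(K,[px[0],px[1],1]); c=-R.T@t
    return c+d*(z-c[2])/d[2]
def proj(cal,X):
    K,R,t=[np.array(cal[k]) for k in('K','R','t')]
    p=K@(R@np.array(X)+t); return p[:2]/p[2]
E
python3 - <<'E'
from h import *
print(get_state(), grip_point_offset)
a=snap('top','t0.png'); b=snap('side','s0.png')
for cam in('top','side'):
    c=calibration(cam); print(cam, -np.array(c['R']).T@np.array(c['t']), c['R'])
    for q in['jar_pickle','jar_borax','jar_beads','stand_blue','stand_black','stand_red','cork_mat','wax_block','dapping_block','ring_clamp']:
        for m in masks_of(cam,q):
            if m['confidence']>.2:
                ys,xs=np.nonzero(m['pixels']); print(q,round(m['confidence'],2),np.round(m['centre']),xs.min(),xs.max(),ys.min(),ys.max(),np.round(ray(c,m['centre'],0.01),3))
E
```

```text
{'clock': 0.0, 'joint_positions': array([-1.45461864e+00,  4.91554069e-01,  1.55947997e+00, -3.57151292e-06,
        1.09169627e+00, -1.05593097e-01]), 'joint_vel': array([ 0.00042997,  0.00239616,  0.0001451 ,  0.00092449, -0.00140558,
        0.00148304]), 'joint_efforts': array([ 2.79886110e-03, -6.12631845e+01, -2.58179712e+01,  6.93554711e-02,
        4.82566771e-02, -1.06624213e-04]), 'position': array([ 0.13746877, -0.60942958,  0.21405465]), 'tool_rot': array([-5.68813893e-04,  9.93858260e-01,  1.10659099e-01, -4.59461070e-06]), 'ft_force': array([-0.37171614, -0.0864242 , -0.27943545]), 'moment': array([ 0.05689312, -0.01680715,  0.00099068]), 'gripper_force': 0.0, 'width': 0.09531328872198944} 0.0188
top [ 0.43444336 -0.14410641  1.21511772] [[-0.02707639 -0.99962612  0.00380724]
 [-0.98938731  0.02625476 -0.14291059]
 [ 0.1427572  -0.00763634 -0.98972828]]
jar_pickle 0.84 [304. 192.] 293 315 177 200 [ 0.629 -0.111  0.01 ]
jar_pickle 0.7 [222. 191.] 213 229 183 199 [0.636 0.088 0.01 ]
jar_pickle 0.36 [407. 274.] 388 432 266 280 [ 0.425 -0.349  0.01 ]
jar_borax 0.66 [397. 21
[... 1142 characters left out ...]
.] 373 386 156 175 [0.767 0.104 0.01 ]
jar_beads 0.78 [335. 168.] 326 339 157 177 [0.641 0.113 0.01 ]
stand_blue 0.72 [332. 179.] 316 349 166 183 [0.631 0.052 0.01 ]
stand_black 0.68 [336. 224.] 317 352 208 228 [ 0.632 -0.15   0.01 ]
stand_black 0.44 [232. 294.] 226 240 269 316 [ 0.428 -0.366  0.01 ]
stand_red 0.65 [305. 288.] 280 324 268 300 [ 0.565 -0.356  0.01 ]
cork_mat 0.73 [244. 237.] 221 264 226 253 [ 0.428 -0.19   0.01 ]
cork_mat 0.31 [334. 221.] 316 353 207 229 [ 0.629 -0.138  0.01 ]
wax_block 0.85 [276. 202.] 263 288 195 207 [ 0.49  -0.051  0.01 ]
dapping_block 0.81 [370. 244.] 359 384 233 262 [ 0.702 -0.227  0.01 ]
ring_clamp 0.87 [236. 291.] 226 241 270 316 [ 0.434 -0.359  0.01 ]
```

```bash
python3 - <<'E'
import cv2,numpy as np
t=cv2.imread('pics/t0.png')[110:330,180:460]; s=cv2.imread('pics/s0.png')[140:340,180:460]
cv2.imwrite('pics/m0.png',cv2.resize(np.vstack([t,s])[:420],None,fx=1.42,fy=1.42) if 0 else np.hstack([cv2.resize(t,(400,314)),cv2.resize(s,(400,286)) if 0 else cv2.resize(s,(400,314))]))
cv2.imwrite('pics/c0.png',cv2.resize(t,(760,597)))
E
```

```text
(no output)
```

View pics/c0.png

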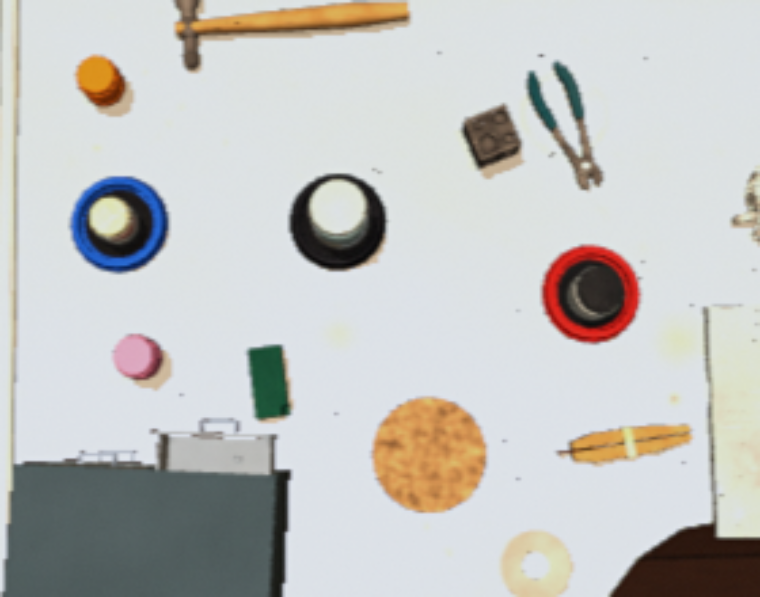

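View pics/s0.png

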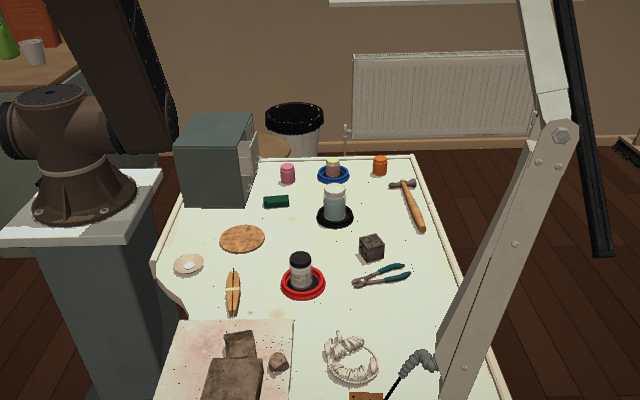

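View pics/t0.png

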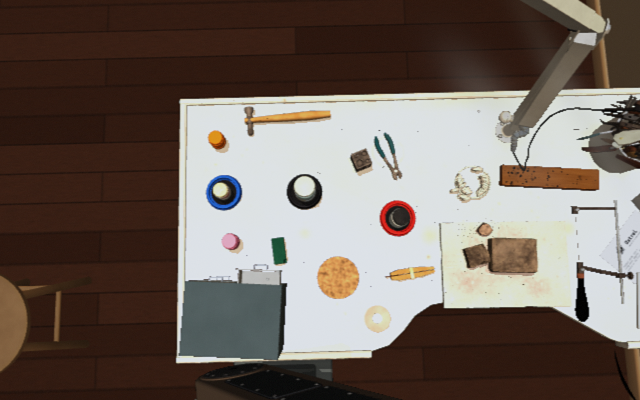

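```bash
python3 - <<'E'
from h import *
c=calibration('top'); s=calibration('side')
for n,p,z in[('blue',(223.5,191.5),.016),('black',(303.5,191.5),.016),('red',(396.5,218),.016),('cork',(337.5,277),.006),('beadlid',(221.5,190.5),.052),('picklid',(304.5,187),.085),('boraxlid',(399.5,217),.069)]:
    print(n,np.round(ray(c,p,z),3))
print('cab side bottom', ray(s,(243,206),0))
for z in(.1,.15,.2,.25): print(z, ray(c,(282,285),z),ray(s,(240,155),z),ray(s,(178,152),z),ray(s,(258,117),z))
E
```

```text
blue [0.633 0.083 0.016]
black [ 0.628 -0.11   0.016]
red [ 0.558 -0.331  0.016]
cork [ 0.422 -0.185  0.006]
beadlid [0.63  0.081 0.052]
picklid [ 0.627 -0.114  0.085]
boraxlid [ 0.555 -0.329  0.069]
cab side bottom [ 0.40737346 -0.05204487  0.        ]
0.1 [ 0.40918936 -0.06053926  0.1       ] [0.40076449 0.02714146 0.1       ] [0.24022633 0.05150639 0.1       ] [0.42190699 0.26743498 0.1       ]
0.15 [ 0.41032171 -0.06428627  0.15      ] [ 0.41921195 -0.07077891  0.15      ] [ 0.27393212 -0.04872974  0.15      ] [0.43834497 0.14667594 0.15      ]
0.2 [ 0.41145405 -0.06803328  0.2       ] [ 0.43765942 -0.16869927  0.2       ] [ 0.30763791 -0.14896587  0.2       ] [0.45478295 0.0259169  0.2       ]
0.25 [ 0.4125864  -0.07178029  0.25      ] [ 0.45610688 -0.26661964  0.25      ] [ 0.34134371 -0.249202    0.25      ] [ 0.47122093 -0.09484213  0.25      ]
```

Look-alikes for the beads jar, in the top image: orange jar (217,140) and pink jar (230,241). The wanted jars are the cream lid in the blue stand (221,193), the white lid in the black stand (304,190) and the black lid in the red stand (398,217). The grey cabinet is at (232,318) and must be avoided. I'll start by parking the black-lidded jar.

Request:
move_arm(
  slide=[
    [4.7,-1.8,0],
    [9.4,-3.6,0],
    [14.1,-5.4,0],
    [18.8,-7.2,0],
    [23.5,-9,0],
  ],
  twist=[0.05,0.1,0.15,0.2,0.22],
  gripper=0,
)

```text
clock: 1.72
position: [0.3482, -0.4692, 0.2148]
tool_rot: [0.0, 1.0, 0.0, 0.0]
ft_force: [1.3, -0.9, -0.3]
width: 0.0953
gripper_force: 0.0
```

Request:
move_arm(
  slide=[
    [5,-3.4,0],
    [10,-6.8,0],
    [15,-10.2,0],
    [19.5,-13,0],
    [20.9,-14,0],
  ],
  twist=[0,0,0,0,0],
)

```text
clock: 2.35
position: [0.5577, -0.3279, 0.2144]
tool_rot: [-0.0, 1.0, 0.002, 0.0]
ft_force: [-0.9, -0.3, 0.1]
width: 0.0947
gripper_force: 0.0
```

Request:
move_arm(
  slide=[
    [0,0,0],
    [0,0,0],
    [0,0,0],
    [0,0,0],
    [0,0,0],
  ],
  twist=[0,0,0,0,0],
)

```text
clock: 2.98
position: [0.5554, -0.3302, 0.2147]
tool_rot: [0.0, 1.0, 0.001, 0.0]
ft_force: [-0.3, 0.0, -0.6]
width: 0.0953
gripper_force: 0.0
```

```bash
python3 - <<'E'
from h import *
st=get_state(); print(st['clock'],st['position'],st['tool_rot'],st['joint_positions'])
c=calibration('wrist'); snap('wrist','w1.png'); print(-np.array(c['R']).T@np.array(c['t']))
for q,z in[('jar_borax',.069),('stand_red',.016),('cork_mat',.006),('stand_black',.016),('jar_pickle',.085)]:
    for m in masks_of('wrist',q):
        if m['confidence']>.2:
            ys,xs=np.nonzero(m['pixels']); print(q,round(m['confidence'],2),np.round(m['centre']),xs.min(),xs.max(),ys.min(),ys.max(),np.round(ray(c,[(xs.min()+xs.max())/2,(ys.min()+ys.max())/2],z),3))
E
```

```text
2.975 [ 0.55539596 -0.33019157  0.21472756] [5.71803423e-05 9.99999838e-01 5.64592893e-04 3.35941510e-05] [-6.38523872e-01  5.21339025e-01  1.50336643e+00 -5.75451378e-05
  1.11676506e+00  9.31168504e-01]
[ 0.62692104 -0.32963079  0.38457972]
jar_borax 0.92 [327. 180.] 301 347 155 208 [ 0.562 -0.333  0.069]
stand_red 0.93 [324. 152.] 285 365 132 209 [ 0.563 -0.334  0.016]
stand_red 0.27 [77. 99.] 24 132 71 133 [ 0.631 -0.089  0.016]
stand_red 0.24 [ 66. 228.] 40 88 205 250 [ 0.5   -0.052  0.016]
cork_mat 0.69 [177. 263.] 155 239 247 325 [ 0.425 -0.186  0.006]
stand_black 0.96 [129.  94.] 69 150 57 145 [ 0.632 -0.121  0.016]
jar_pickle 0.62 [76. 99.] 23 131 71 133 [ 0.631 -0.133  0.085]
```

View pics/w1.png

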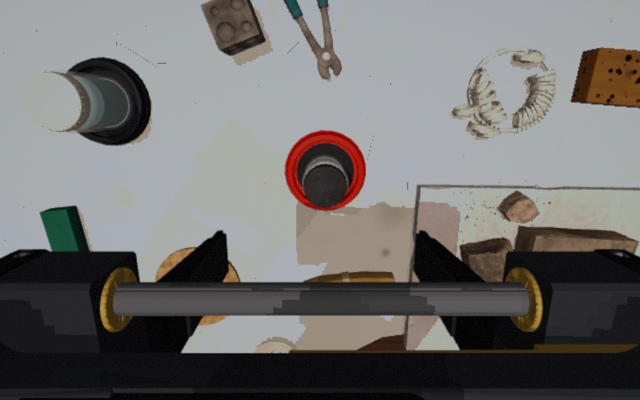

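The wrist view shows the black-lidded jar in the red stand, lid centre at about (325,187) and stand centre at (325,170). I'll descend on it.

Request:
move_arm(
  slide=[
    [0.2,0.2,4],
    [0.2,0.2,8.5],
    [0.2,0.2,13],
    [0.2,0.2,17],
    [0.2,0.2,18.8],
  ],
  twist=[0,0,0,0,0],
)

```text
clock: 3.9
position: [0.5571, -0.3314, 0.0246]
tool_rot: [-0.001, 1.0, 0.001, -0.001]
ft_force: [0.2, -0.2, -0.7]
width: 0.0952
gripper_force: 0.0
```

Request:
move_arm(
  slide=[
    [0,0,0],
    [0,0,0],
    [0,0,0],
    [0,0,0],
    [0,0,0],
  ],
  twist=[0,0,0,0,0],
  gripper=1,
  squeeze=20,
)

```text
clock: 4.53
position: [0.5578, -0.3319, 0.0271]
tool_rot: [0.0, 1.0, 0.001, 0.0]
ft_force: [0.6, -0.5, -0.2]
width: 0.0503
gripper_force: 0.0
```

Request:
move_arm(
  slide=[
    [0,0,0],
    [0,0,0],
    [0,0,0],
    [0,0,0],
    [0,0,0],
  ],
  twist=[0,0,0,0,0],
)

```text
clock: 5.15
position: [0.5578, -0.332, 0.0269]
tool_rot: [0.0, 1.0, 0.001, 0.0]
ft_force: [-1.1, -0.3, 5.2]
width: 0.0424
gripper_force: 20.0
```

Request:
move_arm(
  slide=[
    [0,0,-1],
    [0,0,-2.5],
    [0,0,-4],
    [0,0,-5.5],
    [0,0,-6],
  ],
  twist=[0,0,0,0,0],
)

```text
clock: 5.78
position: [0.558, -0.3321, 0.0882]
tool_rot: [0.001, 1.0, 0.001, 0.001]
ft_force: [-0.6, 0.2, -2.2]
width: 0.0422
gripper_force: 20.0
```

Request:
move_arm(
  slide=[
    [-2,-2.2,0],
    [-5,-5.4,0],
    [-8,-8.6,0],
    [-11,-11.8,0],
    [-13.2,-14.2,0],
  ],
  twist=[0,0,0,0,0],
)

```text
clock: 6.4
position: [0.4241, -0.1888, 0.0868]
tool_rot: [-0.0, 1.0, 0.001, -0.0]
ft_force: [0.2, -0.6, -0.9]
width: 0.0423
gripper_force: 20.0
```

Request:
move_arm(
  slide=[
    [0,0,0],
    [0,0,1.5],
    [0,0,3],
    [0,0,4.5],
    [0,0,5.5],
  ],
  twist=[0,0,0,0,0],
)

```text
clock: 7.02
position: [0.426, -0.1907, 0.031]
tool_rot: [0.0, 1.0, 0.001, 0.0]
ft_force: [0.5, -0.1, -0.7]
width: 0.0426
gripper_force: 20.0
```

```bash
python3 - <<'E'
from h import *
st=get_state(); print(st['clock'],st['position'],st['joint_positions'],st['width'])
s=snap('side','s2.png')
cv2.imwrite('pics/s2c.png',cv2.resize(s[160:320,180:400,::-1],None,fx=3,fy=3,interpolation=2))
E
```

```text
7.025 [ 0.4260433  -0.19069002  0.03096716] [-5.62456160e-01  5.72096926e-01  2.10822924e+00 -1.61970709e-04
  4.60993643e-01  1.00692879e+00] 0.04261130340103937
```

View pics/s2c.png

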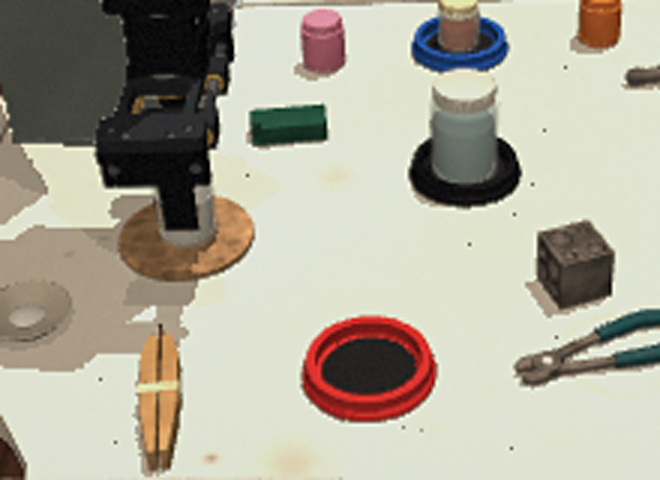

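The jar hangs upright just over the mat, and the red stand is empty. I'll lower it to contact and release.

Request:
move_arm(
  slide=[
    [0,0,0.1],
    [0,0,0.2],
    [0,0,0.3],
    [0,0,0.4],
    [0,0,0.4],
  ],
  twist=[0,0,0,0,0],
)

```text
clock: 7.7
position: [0.4256, -0.1901, 0.0279]
tool_rot: [0.0, 1.0, 0.001, 0.0]
ft_force: [0.1, 0.6, 3.3]
width: 0.0425
gripper_force: 20.0
```

Request:
move_arm(
  slide=[
    [0,0,0],
    [0,0,0],
    [0,0,0],
    [0,0,0],
    [0,0,0],
  ],
  twist=[0,0,0,0,0],
  gripper=0,
)

```text
clock: 8.32
position: [0.4255, -0.1901, 0.0276]
tool_rot: [0.0, 1.0, 0.001, -0.0]
ft_force: [-0.8, -0.2, 0.5]
width: 0.0874
gripper_force: 0.0
```

Request:
move_arm(
  slide=[
    [0,0,-2],
    [0,0,-6],
    [0,0,-11],
    [0,0,-16],
    [0,0,-18.7],
  ],
  twist=[0,0,0,0,0],
)

```text
clock: 8.95
position: [0.4257, -0.1902, 0.2171]
tool_rot: [0.001, 1.0, 0.001, 0.001]
ft_force: [1.0, -0.3, -0.2]
width: 0.0951
gripper_force: 0.0
```

Request:
move_arm(
  slide=[
    [5,0,0],
    [10,-3,0],
    [15,-7,0],
    [18,-11,0],
    [20,-15,0],
  ],
  twist=[0,0,0,0,0],
)

```text
clock: 9.57
position: [0.6262, -0.0381, 0.2141]
tool_rot: [-0.0, 1.0, 0.001, -0.0]
ft_force: [0.0, -1.3, 0.3]
width: 0.0953
gripper_force: 0.0
```

Request:
move_arm(
  slide=[
    [0.4,-4,0],
    [0.4,-8,0],
    [0.4,-11,0],
    [0.4,-12.1,0],
    [0.4,-12.1,0],
  ],
  twist=[0,0,0,0,0],
)

```text
clock: 10.2
position: [0.6289, 0.0813, 0.2145]
tool_rot: [0.0, 1.0, 0.001, -0.0]
ft_force: [0.2, 0.1, -0.1]
width: 0.0951
gripper_force: 0.0
```

```bash
python3 - <<'E'
from h import *
st=get_state(); print(st['clock'],st['position'],st['joint_positions'])
c=calibration('wrist'); snap('wrist','w2.png'); snap('top','t2.png'); 
for q,z in[('jar_beads',.052),('stand_blue',.016)]:
    for m in masks_of('wrist',q):
        if m['confidence']>.2:
            ys,xs=np.nonzero(m['pixels']); print(q,round(m['confidence'],2),np.round(m['centre']),xs.min(),xs.max(),ys.min(),ys.max(),np.round(ray(c,[(xs.min()+xs.max())/2,(ys.min()+ys.max())/2],z),3))
E
```

```text
10.2 [0.62891281 0.081326   0.21450901] [ 2.46013328e-02  5.04299628e-01  1.53509422e+00 -2.85021353e-04
  1.10236508e+00  1.59292976e+00]
jar_beads 0.95 [318. 178.] 298 336 155 197 [0.637 0.085 0.052]
jar_beads 0.77 [334. 270.] 318 351 259 281 [0.541 0.068 0.052]
jar_beads 0.64 [307.  40.] 282 323 14 63 [0.757 0.098 0.052]
jar_beads 0.33 [632. 111.] 620 639 89 131 [ 0.698 -0.195  0.052]
stand_blue 0.68 [321. 179.] 298 337 154 197 [0.631 0.085 0.016]
```

View pics/w2.png

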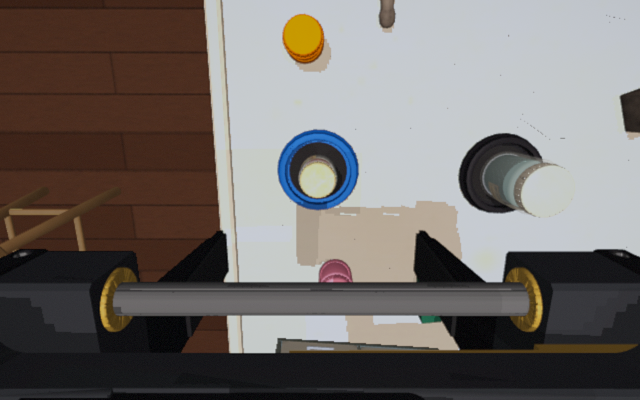

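The cream-lidded beads jar sits in the blue stand, lid at (318,177). Orange (303,38) and pink (335,270) stay out. I'll grasp the beads jar.

Request:
move_arm(
  slide=[
    [0.4,-0.2,5],
    [0.4,-0.2,10],
    [0.4,-0.2,15],
    [0.4,-0.2,18],
    [0.4,-0.2,19],
  ],
  twist=[0,0,0,0,0],
)

```text
clock: 11.02
position: [0.6323, 0.0824, 0.0229]
tool_rot: [0.0, 1.0, 0.0, -0.001]
ft_force: [0.3, 0.5, 1.0]
width: 0.0951
gripper_force: 0.0
```

Request:
move_arm(
  slide=[
    [0,0,0.1],
    [0,0,0.2],
    [0,0,0.2],
    [0,0,0.2],
    [0,0,0.2],
  ],
  twist=[0,0,0,0,0],
  gripper=1,
  squeeze=15,
)

```text
clock: 11.65
position: [0.6331, 0.0833, 0.0229]
tool_rot: [0.0, 1.0, 0.001, 0.0]
ft_force: [-0.1, -0.4, 0.2]
width: 0.0507
gripper_force: 0.0
```

Request:
move_arm(
  slide=[
    [0,0,0],
    [0,0,0],
    [0,0,0],
    [0,0,0],
    [0,0,0],
  ],
  twist=[0,0,0,0,0],
)

```text
clock: 12.28
position: [0.633, 0.0833, 0.0227]
tool_rot: [0.0, 1.0, 0.001, 0.0]
ft_force: [-0.9, 1.0, 2.9]
width: 0.0369
gripper_force: 15.0
```

Request:
move_arm(
  slide=[
    [0,0,-1],
    [0,0,-4],
    [0,0,-8],
    [0,0,-12],
    [0,0,-14],
  ],
  twist=[0,0,0,0,0],
)

```text
clock: 12.9
position: [0.6334, 0.0833, 0.1655]
tool_rot: [0.0, 1.0, 0.001, 0.001]
ft_force: [-0.6, 0.4, 0.1]
width: 0.0372
gripper_force: 15.0
```

Request:
move_arm(
  slide=[
    [0,3,0],
    [0,8,0],
    [0,13,0],
    [0,18,0],
    [-1,23,0],
  ],
  twist=[0,0,0,0,0],
)

```text
clock: 13.52
position: [0.6233, -0.1484, 0.1631]
tool_rot: [0.0, 1.0, 0.001, 0.0]
ft_force: [1.3, 0.4, -0.6]
width: 0.0372
gripper_force: 15.0
```

Request:
move_arm(
  slide=[
    [-2,5,0],
    [-4,10,0],
    [-6,15,0],
    [-6.3,18,0],
    [-6.3,18.5,0],
  ],
  twist=[0,0,0,0,0],
)

```text
clock: 14.15
position: [0.56, -0.3337, 0.163]
tool_rot: [0.0, 1.0, -0.0, 0.0]
ft_force: [0.1, 0.3, 0.1]
width: 0.037
gripper_force: 15.0
```

Request:
move_arm(
  slide=[
    [0,0,2],
    [0,0,5],
    [0,0,8],
    [0,0,10],
    [0,0,11],
  ],
  twist=[0,0,0,0,0],
)

```text
clock: 14.78
position: [0.5608, -0.3307, 0.0519]
tool_rot: [-0.0, 1.0, 0.001, -0.001]
ft_force: [0.4, -0.4, 0.7]
width: 0.0374
gripper_force: 15.0
```

```bash
python3 - <<'E'
from h import *
st=get_state(); print(st['clock'],st['position'],st['joint_positions'],st['width'])
s=snap('side','s3.png'); w=snap('wrist')
cv2.imwrite('pics/s3c.png',np.hstack([cv2.resize(s[200:330,240:360,::-1],(360,390),interpolation=2),cv2.resize(w[80:275,210:430,::-1],(440,390),interpolation=2)]))
E
```

```text
14.775 [ 0.56075548 -0.33068359  0.05185032] [-6.34221325e-01  7.11757999e-01  1.63003504e+00 -3.83848950e-06
  8.01144228e-01  9.33863447e-01] 0.03737130726400627
```

View pics/s3c.png

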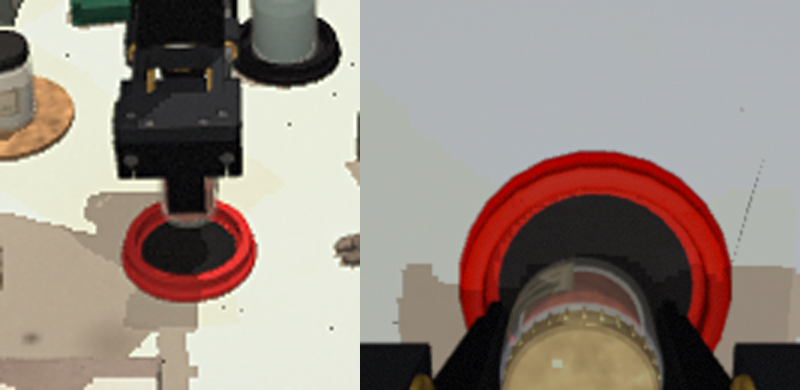

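The beads jar is upright and over the middle of the red recess, so I'll lower it.

Request:
move_arm(
  slide=[
    [0,0,0.8],
    [0,0,1.6],
    [0,0,2.2],
    [0,0,2.6],
    [0,0,2.8],
  ],
  twist=[0,0,0,0,0],
)

```text
clock: 15.5
position: [0.5607, -0.3319, 0.0244]
tool_rot: [-0.0, 1.0, 0.001, -0.0]
ft_force: [0.2, 0.1, -0.4]
width: 0.0372
gripper_force: 15.0
```

Request:
move_arm(
  slide=[
    [0,0,0.05],
    [0,0,0.1],
    [0,0,0.1],
    [0,0,0.1],
    [0,0,0.1],
  ],
  twist=[0,0,0,0,0],
)

```text
clock: 16.12
position: [0.5608, -0.3319, 0.0237]
tool_rot: [0.0, 1.0, 0.001, 0.0]
ft_force: [-0.2, -1.0, -1.0]
width: 0.0374
gripper_force: 15.0
```

Request:
move_arm(
  slide=[
    [0,0,0.05],
    [0,0,0.1],
    [0,0,0.15],
    [0,0,0.15],
    [0,0,0.15],
  ],
  twist=[0,0,0,0,0],
)

```text
clock: 16.75
position: [0.5608, -0.3319, 0.0227]
tool_rot: [0.0, 1.0, 0.001, 0.0]
ft_force: [-1.5, 2.5, 4.6]
width: 0.0368
gripper_force: 15.0
```

Request:
move_arm(
  slide=[
    [0,0,0],
    [0,0,0],
    [0,0,0],
    [0,0,0],
    [0,0,0],
  ],
  twist=[0,0,0,0,0],
  gripper=0,
)

```text
clock: 17.38
position: [0.5607, -0.3318, 0.0221]
tool_rot: [0.0, 1.0, 0.001, -0.0]
ft_force: [-0.5, 0.0, 0.9]
width: 0.0816
gripper_force: 0.0
```

Request:
move_arm(
  slide=[
    [0,0,-2],
    [0,0,-6],
    [0,0,-11],
    [0,0,-16],
    [0,0,-19],
  ],
  twist=[0,0,0,0,0],
)

```text
clock: 18.0
position: [0.561, -0.332, 0.2166]
tool_rot: [0.001, 1.0, 0.001, 0.002]
ft_force: [0.2, -0.6, -0.6]
width: 0.0953
gripper_force: 0.0
```

Request:
move_arm(
  slide=[
    [1.5,-5,0],
    [3,-10,0],
    [4.5,-15,0],
    [6,-20,0],
    [6.7,-21.8,0],
  ],
  twist=[0,0,0,0,0],
)

```text
clock: 18.62
position: [0.6278, -0.1112, 0.2137]
tool_rot: [0.0, 1.0, 0.002, 0.001]
ft_force: [0.5, -0.3, -0.4]
width: 0.0954
gripper_force: 0.0
```

Request:
move_arm(
  slide=[
    [0,0,0],
    [0,0,0],
    [0,0,0],
    [0,0,0],
    [0,0,0],
  ],
  twist=[0,0,0,0,0],
)

```text
clock: 19.25
position: [0.6272, -0.1142, 0.2121]
tool_rot: [0.0, 1.0, 0.001, -0.0]
ft_force: [0.4, 0.4, -1.1]
width: 0.0952
gripper_force: 0.0
```

```bash
python3 - <<'E'
from h import *
st=get_state(); print(st['clock'],st['position'])
c=calibration('wrist'); w=snap('wrist'); t=snap('top','t3.png')
cv2.imwrite('pics/w3.png',np.hstack([w[80:300,210:430,::-1],cv2.resize(t[190:245,370:425,::-1],(220,220))]))
for q,z in[('jar_pickle',.085),('stand_black',.016)]:
    for m in masks_of('wrist',q):
        if m['confidence']>.2:
            ys,xs=np.nonzero(m['pixels']); print(q,round(m['confidence'],2),np.round(m['centre']),xs.min(),xs.max(),ys.min(),ys.max(),np.round(ray(c,[(xs.min()+xs.max())/2,(ys.min()+ys.max())/2],z),3))
for r in(185,190,195,200,205):print(r,ray(c,(322,r),.085))
E
```

```text
19.25 [ 0.62720517 -0.11418025  0.21209384]
jar_pickle 0.96 [321. 180.] 292 348 150 215 [ 0.637 -0.113  0.085]
stand_black 0.59 [306. 150.] 277 357 131 203 [ 0.639 -0.11   0.016]
185 [ 0.63477958 -0.11472092  0.085     ]
190 [ 0.63044143 -0.1147288   0.085     ]
195 [ 0.62607157 -0.11473675  0.085     ]
200 [ 0.62166963 -0.11474475  0.085     ]
205 [ 0.61723529 -0.11475282  0.085     ]
```

View pics/w3.png

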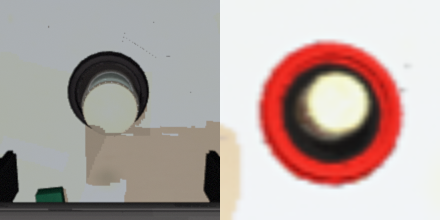

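Beads are seated well inside the red recess. The pickle lid is at wrist pixel (319,187), so I'll grasp it.

Request:
move_arm(
  slide=[
    [0.4,0,4],
    [0.4,0,8.5],
    [0.4,0,13],
    [0.4,0,17],
    [0.4,0,17.9],
  ],
  twist=[0,0,0,0,0],
)

```text
clock: 20.08
position: [0.6303, -0.1134, 0.0309]
tool_rot: [-0.001, 1.0, 0.001, -0.002]
ft_force: [0.5, 0.5, 1.0]
width: 0.0953
gripper_force: 0.0
```

Request:
move_arm(
  slide=[
    [0,0,0],
    [0,0,0],
    [0,0,0],
    [0,0,0],
    [0,0,0],
  ],
  twist=[0,0,0,0,0],
  gripper=1,
  squeeze=25,
)

```text
clock: 20.7
position: [0.6314, -0.1137, 0.0335]
tool_rot: [0.0, 1.0, 0.001, 0.0]
ft_force: [0.2, -0.0, 5.8]
width: 0.0508
gripper_force: 23.0
```

Request:
move_arm(
  slide=[
    [0,0,0],
    [0,0,0],
    [0,0,0],
    [0,0,0],
    [0,0,0],
  ],
  twist=[0,0,0,0,0],
)

```text
clock: 21.32
position: [0.6315, -0.1138, 0.0335]
tool_rot: [0.0, 1.0, 0.001, 0.0]
ft_force: [-0.1, -0.3, 5.1]
width: 0.0502
gripper_force: 25.0
```

Request:
move_arm(
  slide=[
    [0,0,-0.5],
    [0,0,-2],
    [0,0,-3.5],
    [0,0,-5],
    [0,0,-5.5],
  ],
  twist=[0,0,0,0,0],
)

```text
clock: 21.95
position: [0.6318, -0.1138, 0.0897]
tool_rot: [0.0, 1.0, 0.001, 0.001]
ft_force: [0.4, 0.2, -1.6]
width: 0.0506
gripper_force: 24.9
```

Request:
move_arm(
  slide=[
    [0,-3,0],
    [0,-8,0],
    [0,-13,0],
    [0.3,-18,0],
    [0.3,-19.8,0],
  ],
  twist=[0,0,0,0,0],
)

```text
clock: 22.58
position: [0.6337, 0.0868, 0.0881]
tool_rot: [-0.0, 1.0, 0.002, -0.0]
ft_force: [-0.8, -0.1, -1.1]
width: 0.0503
gripper_force: 24.9
```

Request:
move_arm(
  slide=[
    [0,0,0],
    [0,0,0.5],
    [0,0,1.5],
    [0,0,2.5],
    [0,0,3],
  ],
  twist=[0,0,0,0,0],
)

```text
clock: 23.2
position: [0.6336, 0.0838, 0.057]
tool_rot: [0.0, 1.0, 0.001, -0.001]
ft_force: [-0.4, -0.2, -1.5]
width: 0.0503
gripper_force: 24.9
```

```bash
python3 - <<'E'
from h import *
st=get_state(); print(st['clock'],st['position'])
s=snap('side'); w=snap('wrist')
cv2.imwrite('pics/s4c.png',np.hstack([cv2.resize(s[100:230,280:400,::-1],(360,390),interpolation=2),cv2.resize(w[80:275,210:430,::-1],(440,390),interpolation=2)]))
E
```

```text
23.2 [0.63364259 0.08382246 0.0569603 ]
```

View pics/s4c.png

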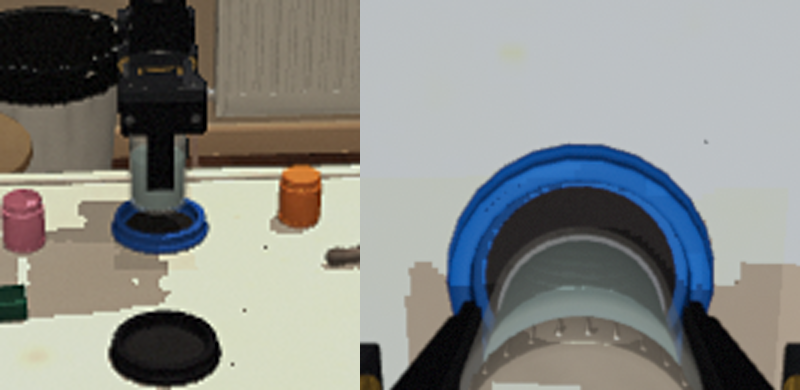

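The pickle jar is upright over the blue recess, about 2–3 mm short in x. I'll trim that while lowering.

Request:
move_arm(
  slide=[
    [0.2,0,0.2],
    [0.2,0,0.9],
    [0.2,0,1.5],
    [0.2,0,2],
    [0.2,0,2.2],
  ],
  twist=[0,0,0,0,0],
)

```text
clock: 23.92
position: [0.6358, 0.0843, 0.0356]
tool_rot: [0.0, 1.0, 0.001, -0.0]
ft_force: [-0.2, -0.4, -2.0]
width: 0.0502
gripper_force: 24.9
```

Request:
move_arm(
  slide=[
    [0,0,0.05],
    [0,0,0.1],
    [0,0,0.15],
    [0,0,0.15],
    [0,0,0.15],
  ],
  twist=[0,0,0,0,0],
)

```text
clock: 24.55
position: [0.636, 0.0843, 0.0347]
tool_rot: [0.0, 1.0, 0.001, 0.0]
ft_force: [-0.2, -0.1, -1.7]
width: 0.0503
gripper_force: 24.9
```

Request:
move_arm(
  slide=[
    [0,0,0.05],
    [0,0,0.1],
    [0,0,0.15],
    [0,0,0.15],
    [0,0,0.15],
  ],
  twist=[0,0,0,0,0],
)

```text
clock: 25.18
position: [0.636, 0.0843, 0.0335]
tool_rot: [0.0, 1.0, 0.001, 0.0]
ft_force: [-2.3, -0.6, 5.7]
width: 0.0508
gripper_force: 25.0
```

Request:
move_arm(
  slide=[
    [0,0,0],
    [0,0,0],
    [0,0,0],
    [0,0,0],
    [0,0,0],
  ],
  twist=[0,0,0,0,0],
  gripper=0,
)

```text
clock: 25.8
position: [0.636, 0.0843, 0.033]
tool_rot: [0.0, 1.0, 0.001, -0.0]
ft_force: [0.2, 0.4, 0.1]
width: 0.0932
gripper_force: 0.0
```

Request:
move_arm(
  slide=[
    [0,0,-2],
    [0,0,-6],
    [0,0,-11],
    [0,0,-16],
    [0,0,-18.2],
  ],
  twist=[0,0,0,0,0],
)

```text
clock: 26.42
position: [0.6366, 0.0844, 0.2199]
tool_rot: [-0.0, 1.0, 0.001, 0.003]
ft_force: [0.4, -0.4, 0.0]
width: 0.0952
gripper_force: 0.0
```

Request:
move_arm(
  slide=[
    [0,5,0],
    [-2,10,0],
    [-5,14,0],
    [-8,18,0],
    [-12,21,0],
  ],
  twist=[0,0,0,0,0],
)

```text
clock: 27.05
position: [0.5155, -0.1274, 0.2164]
tool_rot: [0.0, 1.0, 0.001, 0.001]
ft_force: [0.4, -0.9, -0.2]
width: 0.0948
gripper_force: 0.0
```

Request:
move_arm(
  slide=[
    [-4,3,0],
    [-7,5,0],
    [-9,6.4,0],
    [-9,6.4,0],
    [-9,6.4,0],
  ],
  twist=[0,0,0,0,0],
)

```text
clock: 27.68
position: [0.427, -0.1899, 0.2159]
tool_rot: [0.0, 1.0, 0.001, 0.001]
ft_force: [0.5, -0.2, -0.1]
width: 0.0952
gripper_force: 0.0
```

```bash
python3 - <<'E'
from h import *
st=get_state(); print(st['clock'],st['position'])
c=calibration('wrist'); w=snap('wrist'); t=snap('top','t4.png')
cv2.imwrite('pics/w4.png',np.hstack([w[40:300,190:450,::-1],cv2.resize(t[165:220,195:250,::-1],(260,260))]))
for q,z in[('jar_borax',.070)]:
    for m in masks_of('wrist',q):
        if m['confidence']>.2:
            ys,xs=np.nonzero(m['pixels']); print(q,round(m['confidence'],2),np.round(m['centre']),xs.min(),xs.max(),ys.min(),ys.max(),np.round(ray(c,[(xs.min()+xs.max())/2,(ys.min()+ys.max())/2],z),3))
E
```

```text
27.675 [ 0.42701398 -0.18994852  0.21589204]
jar_borax 0.84 [322. 184.] 299 342 160 211 [ 0.43  -0.189  0.07 ]
```

View pics/w4.png

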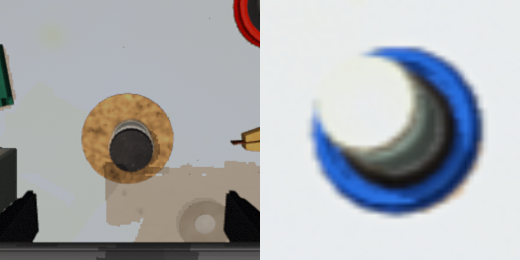

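Pickle is within the blue stand, and the borax jar stands upright on the mat at wrist (321,190). I'll grasp it.

Request:
move_arm(
  slide=[
    [-0.1,0,4],
    [-0.1,0,8.5],
    [-0.1,0,13],
    [-0.1,0,17],
    [-0.1,0,18.7],
  ],
  twist=[0,0,0,0,0],
)

```text
clock: 28.45
position: [0.4252, -0.1893, 0.026]
tool_rot: [-0.001, 1.0, 0.001, -0.001]
ft_force: [1.0, 0.1, -0.0]
width: 0.0953
gripper_force: 0.0
```

Request:
move_arm(
  slide=[
    [0,0,0],
    [0,0,0],
    [0,0,0],
    [0,0,0],
    [0,0,0],
  ],
  twist=[0,0,0,0,0],
  gripper=1,
  squeeze=20,
)

```text
clock: 29.08
position: [0.4256, -0.1902, 0.0285]
tool_rot: [0.0, 1.0, 0.001, 0.0]
ft_force: [-0.1, 0.1, 0.2]
width: 0.0508
gripper_force: 0.0
```

Request:
move_arm(
  slide=[
    [0,0,0],
    [0,0,0],
    [0,0,0],
    [0,0,0],
    [0,0,0],
  ],
  twist=[0,0,0,0,0],
)

```text
clock: 29.7
position: [0.4255, -0.1901, 0.0283]
tool_rot: [0.0, 1.0, 0.001, 0.0]
ft_force: [-0.3, 2.0, 6.0]
width: 0.0426
gripper_force: 20.0
```

Request:
move_arm(
  slide=[
    [0,0,-0.5],
    [0,0,-2],
    [0,0,-4],
    [0,0,-6],
    [0,0,-7],
  ],
  twist=[0,0,0,0,0],
)

```text
clock: 30.32
position: [0.4256, -0.1901, 0.099]
tool_rot: [0.0, 1.0, 0.001, 0.0]
ft_force: [0.9, -0.2, -2.1]
width: 0.0425
gripper_force: 20.0
```

Request:
move_arm(
  slide=[
    [3,-1.2,0],
    [8,-3,0],
    [13,-5,0],
    [18,-6.8,0],
    [20.5,-7.8,0],
  ],
  twist=[0,0,0,0,0],
)

```text
clock: 30.95
position: [0.6321, -0.1105, 0.0974]
tool_rot: [-0.0, 1.0, 0.002, -0.0]
ft_force: [0.3, 0.1, -1.1]
width: 0.0428
gripper_force: 20.0
```

Request:
move_arm(
  slide=[
    [0,0,0],
    [0,0,1],
    [0,0,2.5],
    [0,0,4],
    [0,0,4.6],
  ],
  twist=[0,0,0,0,0],
)

```text
clock: 31.58
position: [0.6295, -0.1119, 0.0506]
tool_rot: [-0.0, 1.0, 0.001, -0.001]
ft_force: [-0.1, -0.8, -1.6]
width: 0.0425
gripper_force: 20.0
```

```bash
python3 - <<'E'
from h import *
st=get_state(); print(st['clock'],st['position'])
s=snap('side'); w=snap('wrist')
cv2.imwrite('pics/s5c.png',np.hstack([cv2.resize(s[130:260,280:400,::-1],(360,390),interpolation=2),cv2.resize(w[80:275,210:430,::-1],(440,390),interpolation=2)]))
E
```

```text
31.575 [ 0.62954154 -0.11185007  0.05056559]
```

View pics/s5c.png

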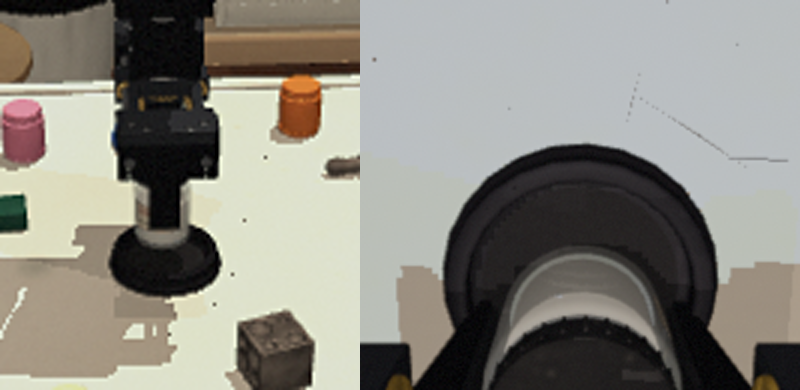

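Upright and centred over the black recess; lowering.

Request:
move_arm(
  slide=[
    [0,0,0.5],
    [0.1,0,1],
    [0.1,0,1.5],
    [0.1,0,2],
    [0.1,0,2.2],
  ],
  twist=[0,0,0,0,0],
)

```text
clock: 32.3
position: [0.6312, -0.1117, 0.0297]
tool_rot: [-0.0, 1.0, 0.001, -0.0]
ft_force: [0.4, -0.0, -1.1]
width: 0.0426
gripper_force: 20.0
```

Request:
move_arm(
  slide=[
    [0,0,0.05],
    [0,0,0.1],
    [0,0,0.15],
    [0,0,0.2],
    [0,0,0.2],
  ],
  twist=[0,0,0,0,0],
)

```text
clock: 32.92
position: [0.6313, -0.1117, 0.0281]
tool_rot: [0.0, 1.0, 0.001, -0.0]
ft_force: [0.2, 0.5, -1.4]
width: 0.0425
gripper_force: 20.0
```

Request:
move_arm(
  slide=[
    [0,0,0.05],
    [0,0,0.1],
    [0,0,0.1],
    [0,0,0.1],
    [0,0,0.1],
  ],
  twist=[0,0,0,0,0],
)

```text
clock: 33.55
position: [0.6314, -0.1117, 0.0274]
tool_rot: [0.0, 1.0, 0.001, 0.0]
ft_force: [-1.5, 0.9, 4.7]
width: 0.0425
gripper_force: 20.0
```

Seated. I'll release, retreat and check.

Request:
move_arm(
  slide=[
    [0,0,0],
    [0,0,0],
    [0,0,0],
    [0,0,0],
    [0,0,0],
  ],
  twist=[0,0,0,0,0],
  gripper=0,
)

```text
clock: 34.17
position: [0.6313, -0.1117, 0.0271]
tool_rot: [0.0, 1.0, 0.001, 0.0]
ft_force: [-0.5, 0.5, -0.1]
width: 0.087
gripper_force: 0.0
```

Request:
move_arm(
  slide=[
    [0,0,-2],
    [0,0,-6],
    [0,0,-11],
    [0,0,-16],
    [0,0,-19],
  ],
  twist=[0,0,0,0,0],
)

```text
clock: 34.8
position: [0.6316, -0.1117, 0.2215]
tool_rot: [0.001, 1.0, 0.001, 0.002]
ft_force: [0.6, 0.2, 0.0]
width: 0.0948
gripper_force: 0.0
```

Request:
move_arm(
  slide=[
    [-3,3,0],
    [-7,6,0],
    [-11,9,0],
    [-14,12,0],
    [-15,13,0],
  ],
  twist=[0,0,0,0,0],
)

```text
clock: 35.42
position: [0.4803, -0.2432, 0.2186]
tool_rot: [0.001, 1.0, -0.0, 0.001]
ft_force: [0.6, 0.6, -0.2]
width: 0.0949
gripper_force: 0.0
```

```bash
python3 - <<'E'
from h import *
print(get_state()['clock'])
s=snap('side'); t=snap('top')
cv2.imwrite('pics/f.png',np.hstack([cv2.resize(s[140:330,210:410,::-1],(400,380)),cv2.resize(t[110:310,190:430,::-1],(400,380))]))
E
```

```text
35.425
```

View pics/f.png

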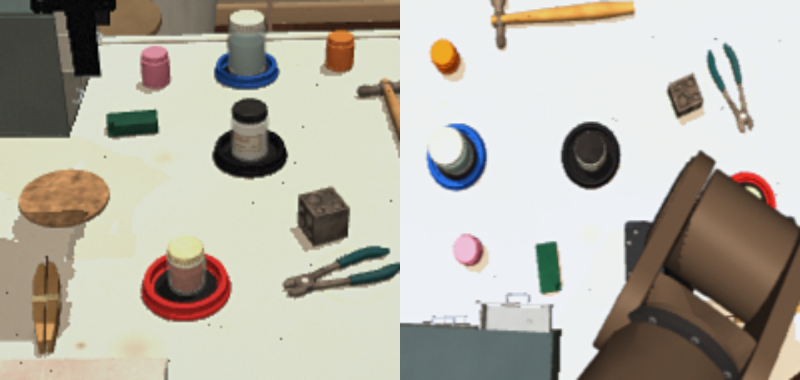

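All three jars stand upright in their own stands, and the bystanders look unmoved.

```bash
python3 -c "
from plant import close_job
print(close_job())"
```

```text
the job is handed in; nothing more can be done
None
```

All three jars now stand upright in their own stands (white lid in blue, black lid in black, cream lid in red); the final pictures show the bystanders unmoved, and I handed the job in after about 35 s of the 96 s allowed.

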